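Proof-load a glued-in stud on the pull gauge

TASK

Proof-test the steel stud glued into the small plywood board: lift that board out of the grooved batten, turn it round so that its stud faces the pull gauge, and lower the stud's round head into the open-topped grip on the end of the gauge's rod. Then draw the board straight away from the gauge, upright, until the broad dark ring on the sprung rod stands at the mouth of its tube, never pulling the rod on to its end stop, and finish holding it there, the board held only by the gripper, the stud alone pulling the rod and the robot clear of the gauge. Leave the bare board in the batten and the things lying about undisturbed.

Things in the scene. Friction and masses are not known exactly. Their poses are not given: they have to be found in the camera images.
- board_center (a point): Centre of the plywood board with the stud: 50 mm wide (its x), 12 thick (y), 96 tall (z, up), 80 g. Stands in the batten's groove (14 mm wide, 18 deep), this point 58 mm above the table. Stud on its +y face, axis 12 mm below this point, at the start pointing away from the gauge. Hold it across its thickness near the top: fingertips 20 mm above the stud's axis clear stud and grip.
- stud_head (a point): Centre of the stud's round head, 30.5 mm from the board's middle plane along the board's +y, on the middle of its width. Head 22 mm in diameter, 5 mm thick; neck 7 mm in diameter, 20 mm free length between the head and a flat 22 mm flange (2 mm thick) on the board.
- grip_pocket (a point): Dark steel grip on the rod's end; origin at its pocket's centre on the rod axis, 75 mm above the table. +y: pull direction, z up. Pocket open at the top, 28 mm wide (x), 20 long (y), floor 14 below origin. Its +y wall (10 to 15 mm from origin) has a 14 mm slot, flared at the top (16 above origin), bottom 6 below: the neck goes down into it, head in the pocket, board outside on the +y side.
- pull_rod (a joint): How far the sprung rod is drawn out of the tube, m: 0 at rest, 0.065 at the end stop. Spring: about 1.8 N at rest plus 80 N/m (5.4 N at the mark). The rod is 14 mm thick, with two fine ring lines, which reach the mouth at 0.015 and 0.030, and one broad dark ring, 5 mm wide, whose middle reaches it at 0.045.
- tube_mouth (a point): Centre of the gauge tube's mouth (front face of the brass bush, 33 mm in diameter), on the rod's axis, 75 mm above the table; the grip's origin is 22 mm ahead of it when the rod is at rest. Its y axis is the pull direction.
- batten: Fixed timber batten, 240 mm (x) x 64 mm (y) x 28 mm high, origin in the middle of its underside, with one groove along its length; the two boards stand in it about 110 mm apart, either one nearer the robot.
- bare_center (a point): Centre of the other board, same size, without a stud (only a drilled hole). It stays where it is.
- pliers: Pliers with red handles, 180 x 63 x 12 mm, lying on the table. Bystander.
- marker: White marker pen, 130 mm long, 14 mm thick, lying on the table. Bystander.
- pull_gauge: The whole pull gauge, screwed down; origin in the middle of the underside of its grey base plate, 76 (x) x 210 (y) x 12 mm. The tube lies along y in two clamps, highest part 95 mm above the table; its mouth is 70 mm from the origin along +y. It stands to the left of the batten, and the rod is pulled out along +y, to the right.
- cutters: Side cutters with blue handles, 150 x 59 x 10 mm, lying on the table. Bystander.
- offcut: Pine offcut, 60 x 45 x 30 mm, lying at the back. Bystander.
Things that resemble listed ones, but are neither listed nor needed, are in the scene too. There is more than one size of the part that bears board_center; the job needs the smallest.

How it is judged (in metres and radians):
On the way, in this order (a step that is already met when the one before it is completed fails the run):
1. the board with the stud is lifted clear of the batten and turned so that its stud side faces the gauge (height (world z) of board_center above 0.08 m and y of tube_mouth in the frame of board_center above 0.03 m), for 0.1 s.
2. the stud's head is in the grip's pocket while the rod is still in (x of stud_head in the frame of grip_pocket between -0.008 and 0.008 m and y of stud_head in the frame of grip_pocket between -0.01 and 0.01 m and z of stud_head in the frame of grip_pocket between -0.008 and 0.008 m and y of board_center in the frame of grip_pocket above 0.02 m and value of joint pull_rod below 0.02 m), for 0.1 s.
At the end, for the whole second after the job is handed in: Rod still, drawn out 39 to 51 mm (broad ring at the mouth) by the stud's head in the grip (height within 9 mm, at least 2.5 N); board held only by the gripper, off batten and table, upright to 0.25 rad, square to the rod to 0.3 rad; robot off the gauge; bare board within 20 mm of its start (value of joint pull_rod between 0.039 and 0.051 m and velocity of joint pull_rod between -0.01 and 0.01 m/s and contact force between stud_board and pull_gauge above 2.5 N and contact force between the fingers and stud_board above 3 N and contact force between each of the fingers, the arm and pull_gauge below 0.3 N and contact force between stud_board and batten below 0.1 N and height (world z) of board_center above 0.075 m and angle between board_center's own z axis and vertical below 0.25 rad and angle between the y axis of board_center and the y axis of grip_pocket, either way round below 0.3 rad and z of stud_head in the frame of grip_pocket between -0.009 and 0.009 m and y of board_center in the frame of grip_pocket above 0.02 m and distance of bare_center from where it was at the start of the episode below 0.02 m); the arm keeps its last pose, push and grip.
It fails at once if the rod is pulled far past its mark, near the end stop (value of joint pull_rod above 0.06 m).
It fails at once if the bare board is disturbed (distance of bare_center from where it was at the start of the episode above 0.02 m).
It fails at once if a bystander is disturbed (distance of any of pliers, cutters, marker, offcut from where it was at the start of the episode above 0.03 m).
It also fails if it takes over 48 s, if anything falls off the work surface, if the arm or the gripper's body presses on something with over 40 N, if the wrist force passes 120 N, or if a joint passes its speed limit or range.

ROBOT

A 6-joint arm with a two-finger parallel gripper is mounted at the origin on a cart in front of the work surface, level with it; the furniture and walls round the work are solid. World frame = base frame: x ahead of the robot, y to its left, z up, the work surface at z = 0. Lengths are in mm, angles in rad, forces in N, time in s.
With the tool pointing down it reaches from about 425 to 950 mm from the base axis. Payload 14.7 kg.
Tool frame: the origin (TCP) lies between the finger pads; the fingertips stand env.tip_reach ahead of it and the grasp point (between the pads) lies 8 mm behind it (env.tip_reach is the distance from the TCP to the fingertips, in mm); z points along the fingers, y is the line along which they close (so a half turn about z gives the same grasp; the last joint's range is limited). The gripper opens to 85 mm and grips with 20 to 120 N. Pads are 22 mm wide; open, the fingers measure 114 mm over their backs; the gripper's body (76 mm by 85 mm) begins 54 mm behind the grasp point. The pads swing forward as they close: fully open they stand 13 mm farther back than shut.
Start: joints at [-1.37, 0.48, 1.596, -0, 1.065, -0.047], TCP at [159.443, -630.135, 205.697] pointing down, gripper open.
Joint ranges: [-2.75, 2.75], [-0.82, 2.05], [0.23, 2.67], [-1.56, 4.7], [0.09, 2.69], [-2.92, 2.92]. Speed limits (rad/s): [1.89, 1.89, 2.39, 3.01, 3.01, 3.01].

INTERFACE

Orientations are given as a unit quaternion [x, y, z, w].
In Python, from rig import get_state, snapshot, job, env gives the robot as it stands. The module is installed in compiled form; this text tells all that it offers.
- The arm moves only by the tool jog_arm, never from a script. Its argument "deltas" is a list of rows, each a list of 2 entries, a list of its own where there are three numbers: the shift along the tool's x, y, z in mm, then the turn, a rotation vector about the tool's x, y, z in degrees. A call has 1 to 20 rows; each row is the pose to reach, as a shift and turn from the pose commanded when the call began, along the tool's axes at that moment; what a row does not reach only later rows make up. A row lasts 1/10 s, in which the tool goes at most 50 mm and 8.59 degrees, less where a joint would pass 70% of its speed; a pose out of reach is approached as far as the arm can. A call with a gripper value outside its range is refused whole. "grip" is the finger opening in mm, from 0 to 85.4, set as the call begins (left out, the last holds). The fingers move at their own pace and stop on an object; "grip_force" is the grip in N (left out, the last holds). Time passes only in rows, so rows that repeat a pose let the fingers close. It gives the time, the measured TCP pose, the force, the opening and the grip force at its end, in the units of the state.
- get_state(): the state, without advancing time (a new reading comes with each control period).
- snapshot(name): name is "scene" or "side" or "wrist"; returns a dict with "img" (384x512x3 uint8, red, green, blue), "vfov" (degrees; the focal length in pixels is half the picture's height over the tangent of half this angle, whatever the lens; pixels are square), "cx", "cy" (the principal point, pixels), "k1" (the pictures are not rectified: a ray, as slopes to the right and down, at radius r is drawn at 1 + k1 r^2 times it, then the intrinsics apply), "rvec" (rotation vector, rad) and "tvec" (3), from world to camera coordinates, as OpenCV has them; the wrist camera has in their place "mount" (4x4, takes a point from camera to tool coordinates, whose origin is the TCP and whose axes are the flange's). Camera axes: x right, y down, z forward; pixel columns grow to the right and rows downward; lengths in mm; the calibration is good to about 2 mm. A picture is of the moment at which its call begins: read the wrist's pose just before it. There is no depth.
- job.hand_in(): hands the job in; it is judged then, once.
The state is a dict: "time": time; "q": joint angles; "dq": joint speeds; "joint_efforts": joint torques, N m; "eef_pos": TCP position; "eef_rot": TCP orientation; "ft_force": force on the tool from outside, world axes, zero at the start; "wrist_torque": the same for the moment, N m; "opening": finger opening in mm; "grip_force": force on a finger pad.
Only numpy, scipy, OpenCV 4.12 (cv2) and the standard library are available. Lean on these libraries where they do the work, as an engineer would, in place of code of your own. Each camera call takes 0.05 s, during which the arm holds its last target. There are 200 camera calls.

## Working session

There is one attempt and no reset: what is moved stays moved. The work goes in short steps, Python scripts to look and compute and a tool call to move; the robot and the scene stay as the last step left them, time stands still between calls to the robot, and variables do not carry over. Pictures are saved under pics/ and viewed, at most 13 in all, crops included, and the job is handed in when it is done.

Besides the shell and the picture viewer there is one more tool, called after "Request:" as name([rows], argument=value, ...), one row to a line, values as JSON. jog_arm: Moves the arm, as the interface text tells. Its arguments: {"type":"object","properties":{"deltas":{"type":"array"},"grip":{"type":"number"},"grip_force":{"type":"number"}},"required":["deltas"]}

```bash
mkdir -p pics && cat > h.py <<'E'
import numpy as np, cv2, pickle
from scipy.spatial.transform import Rotation as R
from rig import get_state, snapshot, job, env
def snap(name,tag):
    s=get_state(); d=dict(snapshot(name)); d['s']={k:s[k] for k in('eef_pos','eef_rot','time')}
    cv2.imwrite(f'pics/{tag}.png',d['img'][:,:,::-1]); pickle.dump(d,open(f'pics/{tag}.pkl','wb')); return d
def load(t): return pickle.load(open(f'pics/{t}.pkl','rb'))
def cam(d):
    f=d['img'].shape[0]/2/np.tan(np.radians(d['vfov'])/2)
    if 'mount' in d and d.get('mount') is not None:
        T=np.eye(4);T[:3,:3]=R.from_quat(d['s']['eef_rot']).as_matrix();T[:3,3]=d['s']['eef_pos']
        C=T@np.array(d['mount']); Rw=C[:3,:3].T; t=-Rw@C[:3,3]
    else: Rw=R.from_rotvec(np.ravel(d['rvec'])).as_matrix(); t=np.ravel(d['tvec'])
    return f,Rw,t
def proj(d,P):
    f,Rw,t=cam(d); p=np.atleast_2d(P)@Rw.T+t; s=p[:,:2]/p[:,2:]; r2=(s**2).sum(1,keepdims=True)
    return s*(1+d['k1']*r2)*f+[d['cx'],d['cy']]
def ray(d,uv):
    f,Rw,t=cam(d); m=(np.array(uv,float)-[d['cx'],d['cy']])/f; s=m.copy()
    for _ in range(20): s=m/(1+d['k1']*(s@s))
    v=Rw.T@np.r_[s,1]; return -Rw.T@t, v/np.linalg.norm(v)
def onz(d,uv,z):
    o,v=ray(d,uv); return o+v*(z-o[2])/v[2]
def tri(obs):
    A=np.zeros((3,3));b=np.zeros(3);L=[]
    for d,uv in obs:
        o,v=ray(d,uv);M=np.eye(3)-np.outer(v,v);A+=M;b+=M@o;L.append((o,M))
    p=np.linalg.solve(A,b); return p,[np.linalg.norm(M@(p-o)) for o,M in L]
E
python3 - <<'E'
from h import *
a=snap('scene','scene0');b=snap('side','side0');c=snap('wrist','wrist0')
for n in('scene0','side0'):
    i=cv2.imread(f'pics/{n}.png');cv2.imwrite(f'pics/{n}v.png',cv2.resize(i,(800,600),interpolation=cv2.INTER_CUBIC))
for d in(a,b,c):
    f,Rw,t=cam(d);print(f,d['cx'],d['cy'],d['k1'],-Rw.T@t,Rw[2])
print(env.tip_reach,get_state())
E
```

```text
467.59966834670274 259.7839180798303 193.81866481881738 0.02479709031976016 [ 39.58129582 914.8991668  894.45162282] [ 0.37666674 -0.73726293 -0.56086143]
437.07082487056414 256.769973083514 192.37461702632234 -0.06025668658966162 [ 136.89044566  886.14961266 1099.7395819 ] [ 0.30457684 -0.67975014 -0.66721263]
335.35136517221 252.36477058490945 193.8367100735481 -0.011141467015655592 [ 240.8772418  -608.93635215  373.16258177] [-0.31379589 -0.07878711 -0.94621601]
11.0 {'time': 0.15, 'q': array([-1.36959207e+00,  4.80665738e-01,  1.59675133e+00, -7.06888243e-06,
        1.06508898e+00, -4.66324355e-02]), 'dq': array([-0.00059649, -0.00240126, -0.00163182,  0.0007885 , -0.00074395,
       -0.00074945]), 'joint_efforts': array([-5.58584761e-04, -9.51153660e+01, -4.30456102e+01, -1.17379250e-04,
        8.20679124e-03, -5.78410049e-05]), 'eef_pos': array([ 159.37857868, -629.80328493,  205.22585852]), 'eef_rot': array([ 9.92331627e-01,  1.23603132e-01, -3.83431511e-05, -4.55095098e-04]), 'ft_force': array([-0.24656926, -0.85456908, -0.50519272]), 'wrist_torque': array([-0.01768215, -0.03860664,  0.0271485 ]), 'grip_force': 0.0, 'opening': 85.05042274413987}
```

View pics/scene0v.png

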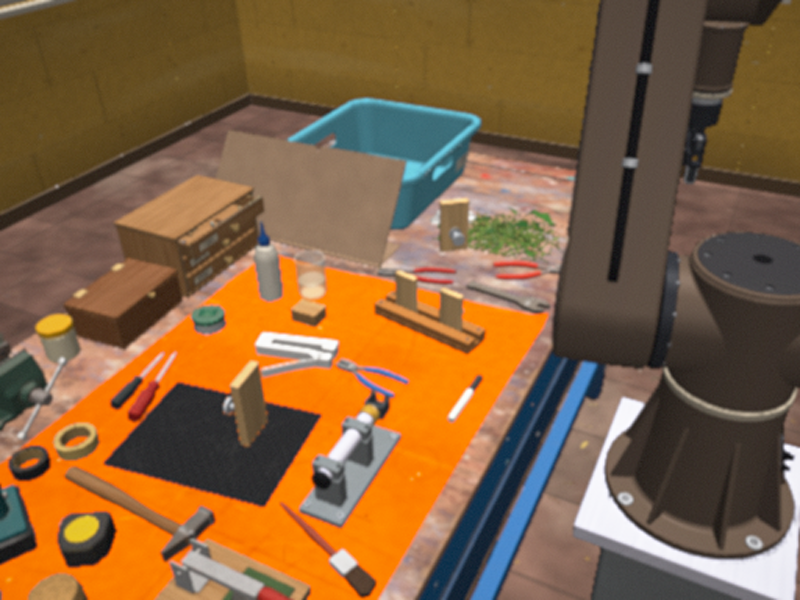

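View pics/side0v.png

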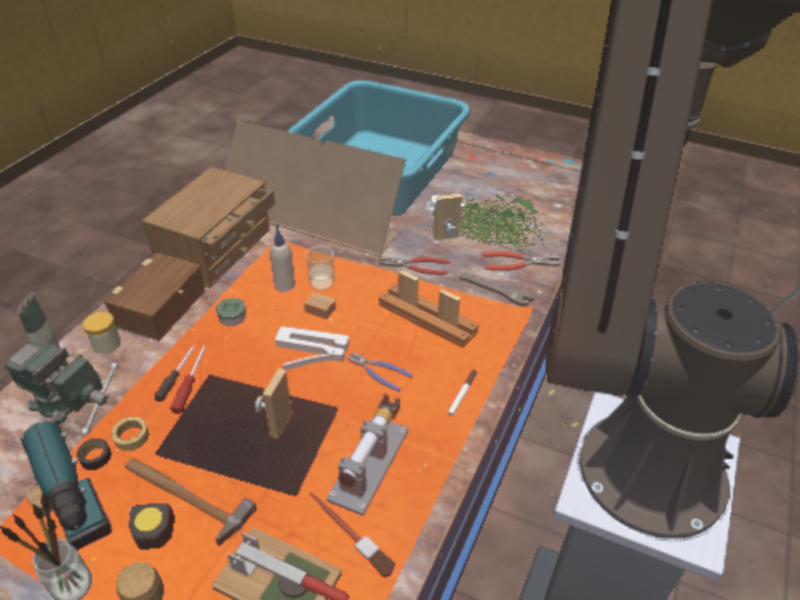

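The scene shows the batten with two boards near (430,310) and the gauge at (350,460), with its grip at about (378,402). The side view has the batten at about (428,312) and the grip at (392,404). I'll enlarge both areas next.

```bash
python3 - <<'E'
from h import *
a=cv2.imread('pics/scene0.png');b=cv2.imread('pics/side0.png')
def c(i,x,y,w,h): return cv2.resize(i[y:y+h,x:x+w],(400,300),interpolation=cv2.INTER_CUBIC)
# 80x60 ->x5 ; 120x90->x3.33
m=np.vstack([np.hstack([c(a,235,168,80,60),c(b,237,168,80,60)]),np.hstack([c(a,185,245,120,90),c(b,200,245,120,90)])])
cv2.imwrite('pics/crop1.png',m)
d=load('scene0');e=load('side0')
print([onz(d,(np.array(p)*.64),z).round() for p,z in[((376,310),0),((475,345),0),((378,402),75),((350,460),12)]])
print([onz(e,(np.array(p)*.64),z).round() for p,z in[((392,404),75)]])
E
```

```text
[array([ 686., -209.,    0.]), array([ 448., -185.,    0.]), array([500., 121.,  75.]), array([510., 204.,  12.])]
[array([495., 121.,  75.])]
```

View pics/crop1.png

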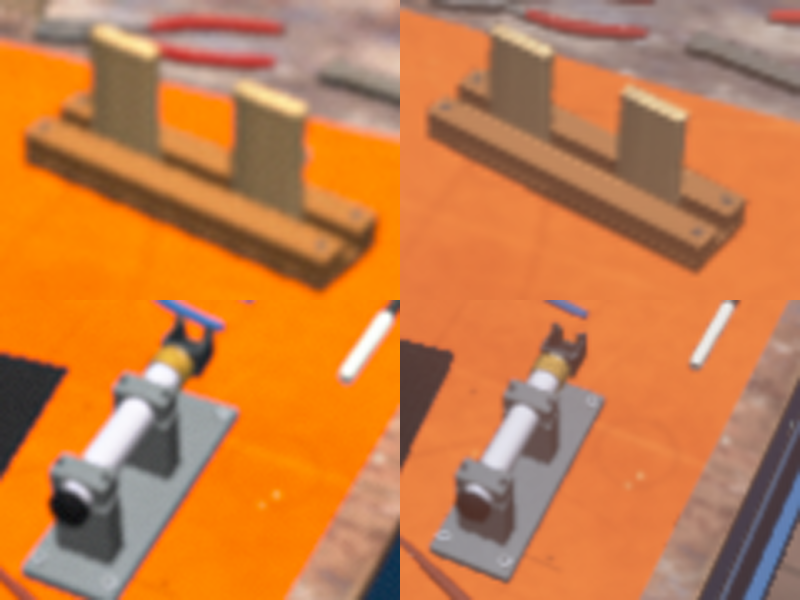

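The crop shows two boards in the batten. The right-hand (nearer robot) board's top centre is at (271,98) scene and (654,104) side, with a bright bump at its right edge, possibly the stud. The other's top is at (126,43)/(522,42). The gauge's grip has its fork at (195,345)/(570,340). Next I'll triangulate these.

```bash
python3 - <<'E'
from h import *
d=load('scene0');e=load('side0')
S=lambda x,y:(235+x/5-.4,168+y/5-.4); T=lambda x,y:(237+(x-400)/5-.4,168+y/5-.4)
k=.3
S2=lambda x,y:(185+x*k-.35,245+(y-300)*k-.35); T2=lambda x,y:(200+(x-400)*k-.35,245+(y-300)*k-.35)
for n,p,q in[('right',S(271,98),T(654,104)),('left',S(126,43),T(522,42)),
 ('batL bl',S(30,163),T(430,138)),('batR bot',S(322,288),T(697,271)),('batR far',S(372,240),T(742,228)),
 ('bush',S2(178,362),T2(556,360)),('baseFR',S2(238,410),T2(604,396)),('baseNL',S2(24,572),T2(430,548)),('baseNR',S2(110,598),T2(508,578))]:
    x,r=tri([(d,p),(e,q)]);print(n,x.round(1),np.round(r,1))
for n,p,q,z in[('batten left top near corner',S(30,148),T(430,125),28),('batR near top',S(322,262),T(697,250),28),('batR far top',S(375,215),T(744,203),28),('right',S(271,98),T(654,104),106),('left',S(126,43),T(522,42),106),('FR',S2(238,410),T2(604,396),12),('NL',S2(24,572),T2(430,548),12),('NR',S2(110,598),T2(508,578),6)]:
    print(n,onz(d,p,z).round(1),onz(e,q,z).round(1))
E
```

```text
right [ 502.8 -187.2  109.4] [0. 0.]
left [ 614.6 -213.3  104.6] [0.3 0.3]
batL bl [ 676.1 -189.6    7.5] [0.3 0.3]
batR bot [ 444.4 -136.    18.5] [0.3 0.3]
batR far [ 425.8 -169.4   38.4] [0.6 0.6]
bush [506.  130.8  60.4] [1.2 1.2]
baseFR [464.7 112.1   9.4] [0.3 0.3]
baseNL [ 5.345e+02  3.173e+02 -5.000e-01] [0. 0.]
baseNR [452.7 329.3  28.2] [0.3 0.3]
batten left top near corner [ 669.4 -179.5   28. ] [ 672.4 -181.9   28. ]
batR near top [ 450.1 -148.1   28. ] [ 448.8 -146.2   28. ]
batR far top [ 438.8 -207.1   28. ] [ 435.6 -204.6   28. ]
right [ 504.9 -192.   106. ] [ 504.1 -191.   106. ]
left [ 613.7 -211.   106. ] [ 613.7 -212.   106. ]
FR [463.7 114.8  12. ] [463.7 113.7  12. ]
NL [527.6 325.7  12. ] [530.  323.8  12. ]
NR [463.5 314.6   6. ] [459.1 317.6   6. ]
```

```bash
cat >> h.py <<'E'
def delta(pos,yawx):
    """tool-frame shift, rotvec deg for tool straight down with tool x at yaw (deg); from measured pose"""
    s=get_state(); A=R.from_quat(s['eef_rot'])
    B=R.from_euler('z',yawx,degrees=True)*R.from_euler('x',180,degrees=True)
    return A.inv().apply(np.array(pos)-s['eef_pos']).round(1),(A.inv()*B).as_rotvec(degrees=True).round(2)
E
python3 -c "
from h import *
print(delta((500,-190,260),-10.4))"
```

```text
(array([ 438.1, -342.9,  -54.4]), array([-5.00e-02,  1.00e-02,  2.46e+01]))
```

Request:
jog_arm([
  [[0,0,-54],[0,0,0]],
  [[40,-31,-54],[0,0,4]],
  [[78,-61,-54],[0,0,10]],
  [[117,-92,-54],[0,0,16]],
  [[156,-122,-54],[0,0,22]],
  [[195,-153,-54],[0,0,24.6]],
  [[234,-183,-54],[0,0,24.6]],
  [[273,-214,-54],[0,0,24.6]],
  [[312,-244,-54],[0,0,24.6]],
  [[351,-275,-54],[0,0,24.6]],
  [[390,-305,-54],[0,0,24.6]],
  [[420,-330,-54],[0,0,24.6]],
  [[438,-343,-54],[0,0,24.6]],
  [[438,-343,-54],[0,0,24.6]],
  [[438,-343,-54],[0,0,24.6]],
  [[438,-343,-54],[0,0,24.6]],
])

```text
time: 1.75
eef_pos: [499.4, -190.8, 259.6]
eef_rot: [0.996, -0.091, -0.0, 0.0]
ft_force: [-0.9, -0.9, -0.9]
opening: 85.4
grip_force: 0.0
```

```bash
python3 - <<'E'
from h import *
d=snap('wrist','w1');s=d['s'];print(s)
cv2.imwrite('pics/w1v.png',cv2.resize(d['img'][:,:,::-1],(800,600),interpolation=cv2.INTER_CUBIC))
E
```

```text
{'eef_pos': array([ 499.35602178, -190.7724536 ,  259.59303779]), 'eef_rot': array([ 9.95859645e-01, -9.09038819e-02, -2.23243006e-04,  5.25135833e-05]), 'time': 1.75}
```

View pics/w1v.png

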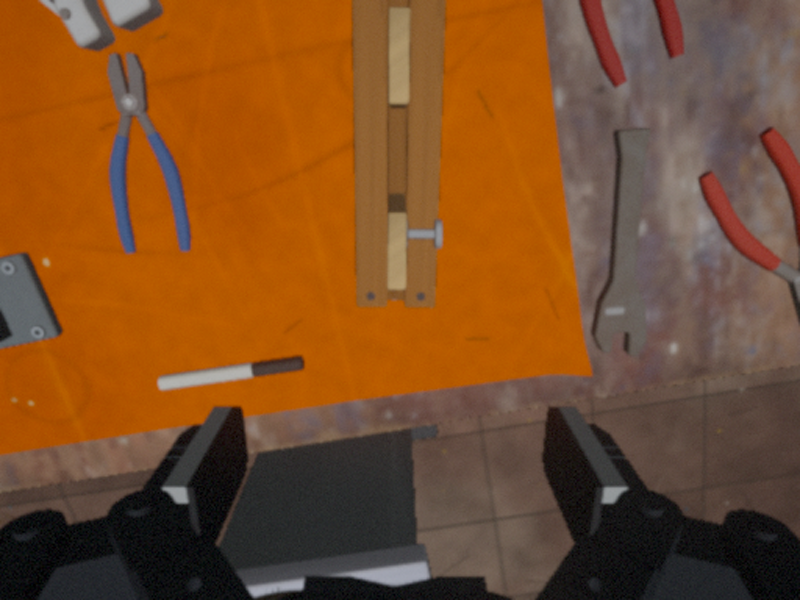

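The wrist view confirms the stud is on the nearer board. Its top spans (390..407, 212..290), with the stud head at (438,234), and the batten end is at (357..436, 305). The bare board's top is at (389..410, 8..104), and the gauge base corner is at (60,330).

```bash
python3 - <<'E'
from h import *
w=load('w1');d=load('scene0');e=load('side0')
f=lambda x,y:((x+.5)*.64-.5,(y+.5)*.64-.5)
for n,p,z in[('A',(390,212),106),('B',(407,212),106),('C',(388,290),106),('D',(406,290),106),('bare nr',(399,104),106),('bare far',(400,8),106),('head',(438,234),46),('batL',(357,305),28),('batR',(436,305),28),('batL far',(354,0),28),('batR far',(445,0),28),('base bolt',(38,332),12),('base bolt2',(7,268),12),('basecorner',(60,330),12)]:
    print(n,onz(w,f(*p),z).round(1))
S=lambda x,y:(235+x/5-.4,168+y/5-.4); T=lambda x,y:(237+(x-400)/5-.4,168+y/5-.4)
print(tri([(d,S(271,98)),(e,T(654,104)),(w,f(397.8,251))]),tri([(d,S(126,43)),(e,T(522,42)),(w,f(399.5,56))]))
E
```

```text
A [ 532.4 -193.5  106. ]
B [ 530.5 -203.7  106. ]
C [ 483.4 -183.   106. ]
D [ 481.3 -194.4  106. ]
bare nr [ 592.4 -210.   106. ]
bare far [ 640.6 -219.3  106. ]
head [ 500.8 -223.1   46. ]
batL [ 451.5 -150.6   28. ]
batR [ 440.  -213.3   28. ]
batL far [ 665.2 -192.9   28. ]
batR far [ 654.1 -253.3   28. ]
base bolt [471.8 126.2  12. ]
base bolt2 [530.1 128.9  12. ]
basecorner [470.2 106.7  12. ]
(array([ 505.95988081, -194.07732465,  103.61121826]), [np.float64(0.7544321020011803), np.float64(0.9514618864536339), np.float64(0.996100919483219)]) (array([ 616.2175901 , -215.25069073,  102.92673587]), [np.float64(0.3111308424898819), np.float64(1.00616628331386), np.float64(1.3105909388763461)])
```

```bash
python3 -c "
from h import *
print(delta((506.5,-193.9,80),-11.2))"
```

```text
(array([  7.6,   1.6, 179.6]), array([0.01, 0.02, 0.74]))
```

Request:
jog_arm([
  [[7.6,1.6,30],[0,0,0.7]],
  [[7.6,1.6,60],[0,0,0.7]],
  [[7.6,1.6,90],[0,0,0.7]],
  [[7.6,1.6,115],[0,0,0.7]],
  [[7.6,1.6,135],[0,0,0.7]],
  [[7.6,1.6,155],[0,0,0.7]],
  [[7.6,1.6,170],[0,0,0.7]],
  [[7.6,1.6,179],[0,0,0.7]],
  [[7.6,1.6,179.5],[0,0,0.7]],
  [[7.6,1.6,179.5],[0,0,0.7]],
], grip=85)

```text
time: 2.8
eef_pos: [507.2, -193.6, 80.6]
eef_rot: [0.995, -0.097, 0.0, 0.0]
ft_force: [0.7, -0.6, 0.8]
opening: 85.2
grip_force: 0.0
```

Request:
jog_arm([
  [[0,0,0],[0,0,0]],
  [[0,0,0],[0,0,0]],
  [[0,0,0],[0,0,0]],
  [[0,0,0],[0,0,0]],
  [[0,0,0],[0,0,0]],
  [[0,0,0],[0,0,0]],
  [[0,0,0],[0,0,0]],
  [[0,0,0],[0,0,0]],
  [[0,0,0],[0,0,0]],
  [[0,0,0],[0,0,0]],
], grip=5, grip_force=45)

```text
time: 3.8
eef_pos: [507.4, -193.3, 80.6]
eef_rot: [0.995, -0.097, 0.0, 0.0]
ft_force: [-0.9, -1.3, 7.9]
opening: 4.9
grip_force: 3.7
```

```bash
python3 - <<'E'
from h import *
s=get_state();print(s['eef_pos'],s['ft_force'],s['wrist_torque'],s['opening'],s['grip_force'])
E
```

```text
[ 507.42494998 -193.2954279    80.64438098] [-0.86785333 -1.25096412  7.87213113] [-0.06294026  0.20280401  0.00891499] 4.931132007479847 3.7430462329939473
```

```bash
python3 - <<'E'
from h import *
a=snap('wrist','w2');b=snap('scene','s2');c=snap('side','e2')
r=lambda i,w,h:cv2.resize(i,(w,h),interpolation=cv2.INTER_CUBIC)
m=np.vstack([r(a['img'][84:384],512,300),np.hstack([r(b['img'][150:240,225:325],256,230),r(c['img'][150:240,225:325],256,230)])])
cv2.imwrite('pics/m2.png',m[:,:,::-1])
E
```

```text
(no output)
```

View pics/m2.png

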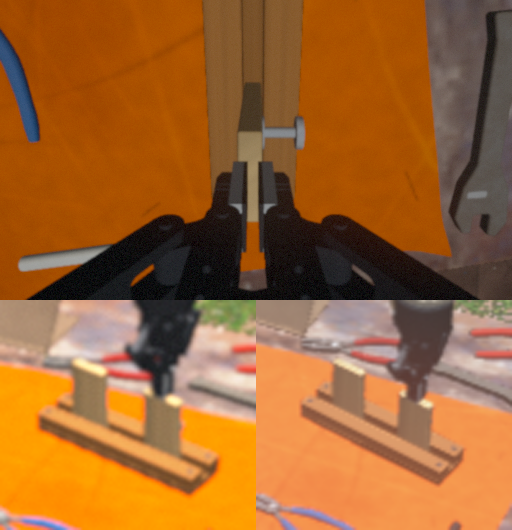

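The wrist view shows the pads around (245..260, 160..250), with a gap narrower than the board. In the two lower views no finger covers the board's front face, so the grasp is suspect. I'll check projections and zoom in.

```bash
python3 - <<'E'
from h import *
a=load('w2');b=load('s2');c=load('e2')
p=a['s']['eef_pos'];
for n,q in[('tcp',p),('tip',p-[0,0,11]),('up60',p+[0,0,60])]: print(n,[proj(x,q).round(1)[0] for x in(b,c,a)])
def crop(i,x,y,w,h,W,H): return cv2.resize(i[y:y+h,x:x+w],(W,H),interpolation=cv2.INTER_CUBIC)
ib=b['img'].copy();ic=c['img'].copy();
m=np.hstack([crop(ib,255,150,60,75,400,500),crop(ic,265,150,60,75,400,500)])
cv2.imwrite('pics/m3.png',m[:,:,::-1])
E
```

```text
tcp [array([288. , 193.6]), array([286.3, 193.2]), array([253.3, 239. ])]
tip [array([288. , 196.6]), array([286.1, 195.5]), array([253.3, 230.6])]
up60 [array([288.4, 177.2]), array([287.4, 180.1]), array([253.8, 308.9])]
```

View pics/m3.png

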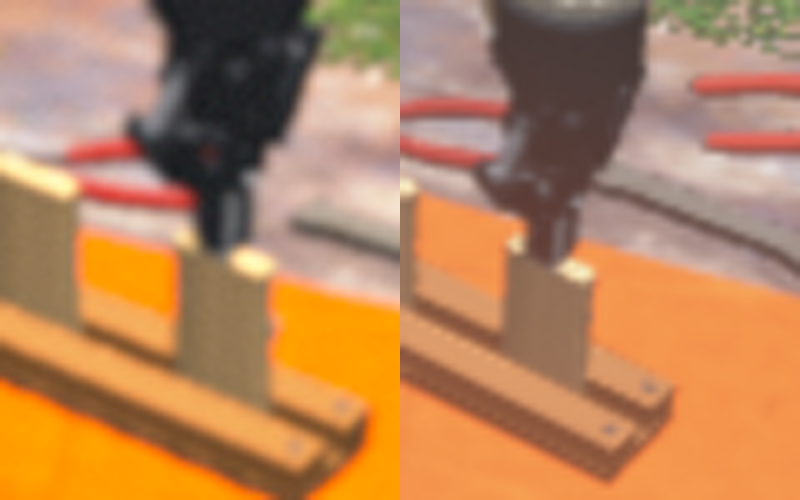

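```bash
python3 - <<'E'
from h import *
a=load('w2');print(proj(a,[[532.4,-193.5,106],[530.5,-203.7,106],[483,-183,106],[481,-194,106],[500.8,-223,46]]).round(1)-[0,84])
print(a['mount'],a['s'])
b=load('w1');
for t in (0,11,25): print(t,proj(a,R.from_quat(a['s']['eef_rot']).apply([[0,0,t],[0,0,-8]])+a['s']['eef_pos']).round(1))
s=get_state();print(s['q'],s['eef_pos'])
E
```

```text
[[243.6 131.7]
 [266.1 131.5]
 [242.8 223.4]
 [264.8 223.2]
 [299.7 132.2]]
[[ 1.47481455e-04 -9.46243102e-01 -3.23456289e-01  8.39469999e+01]
 [ 9.99999982e-01  9.97075102e-05  1.64269208e-04 -5.74293376e-01]
 [-1.23187583e-04 -3.23456307e-01  9.46243099e-01 -1.68034087e+02]
 [ 0.00000000e+00  0.00000000e+00  0.00000000e+00  1.00000000e+00]] {'eef_pos': array([ 507.42494998, -193.2954279 ,   80.64438098]), 'eef_rot': array([ 9.95316917e-01, -9.66648497e-02,  3.41906057e-04,  1.55571835e-04]), 'time': 3.8}
0 [[253.3 239. ]
 [253.4 245.8]]
11 [[253.3 230.6]
 [253.4 245.8]]
25 [[253.2 221. ]
 [253.4 245.8]]
[-4.19792854e-01  4.96965810e-01  1.95681495e+00 -1.23018615e-04
  6.87074975e-01  1.34485772e+00] [ 507.41328822 -193.32374081   80.63667451]
```

The fingers are resting on top of the board, so the real tips stand about 36 mm higher than the TCP figure implies, at about z=105. I'll open, go about 30 mm lower, and watch the force.

Request:
jog_arm([
  [[0,-0.8,-5],[0,0,0]],
  [[0,-0.8,-5],[0,0,0]],
  [[0,-0.8,-5],[0,0,0]],
  [[0,-0.8,-5],[0,0,0]],
  [[0,-0.8,-5],[0,0,0]],
  [[0,-0.8,-5],[0,0,0]],
  [[0,-0.8,-5],[0,0,0]],
  [[0,-0.8,-5],[0,0,0]],
  [[0,-0.8,-5],[0,0,0]],
  [[0,-0.8,-5],[0,0,0]],
], grip=70)

```text
time: 4.95
eef_pos: [507.2, -192.3, 85.2]
eef_rot: [0.995, -0.097, -0.0, -0.0]
ft_force: [-0.5, 0.3, 0.0]
opening: 69.8
grip_force: 0.0
```

Request:
jog_arm([
  [[0,0,10],[0,0,0]],
  [[0,0,18],[0,0,0]],
  [[0,0,24],[0,0,0]],
  [[0,0,29],[0,0,0]],
  [[0,0,33],[0,0,0]],
  [[0,0,35],[0,0,0]],
  [[0,0,35],[0,0,0]],
])

```text
time: 5.65
eef_pos: [507.2, -192.3, 49.9]
eef_rot: [0.995, -0.097, -0.0, -0.0]
ft_force: [-0.9, -0.1, -0.2]
opening: 69.7
grip_force: 0.0
```

```bash
python3 - <<'E'
from h import *
b=snap('scene','s4');c=snap('side','e4');w=snap('wrist','w4')
s=get_state();print(s['eef_pos'],s['ft_force'],s['wrist_torque'],s['opening'])
def crop(i,x,y,w,h,W,H): return cv2.resize(i[y:y+h,x:x+w],(W,H),interpolation=cv2.INTER_CUBIC)
m=np.hstack([crop(b['img'],255,150,60,75,320,400),crop(w['img'],0,0,512,384,480,400)])
cv2.imwrite('pics/m4.png',m[:,:,::-1])
E
```

```text
[ 507.41588924 -192.39493791   50.39244455] [-0.89028485  0.24288875  0.5398317 ] [-0.02788407  0.05514407 -0.04247767] 70.0924069701642
```

View pics/m4.png

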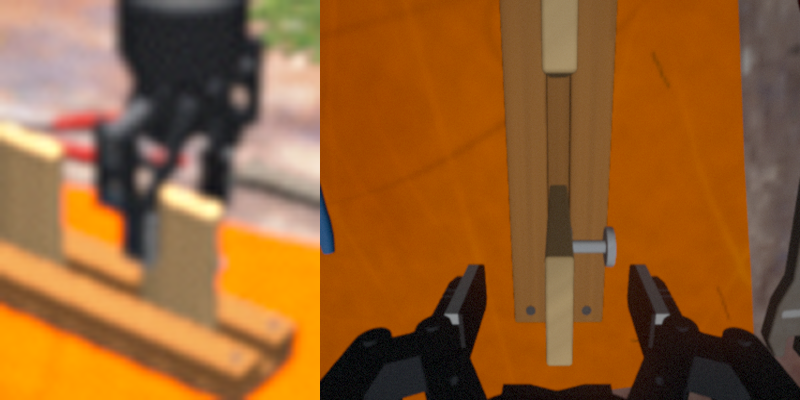

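The body is well clear of the board's top. In the wrist view the pads straddle the board at 485 and 628, with the board at 559. I'll shift slightly and close.

Request:
jog_arm([
  [[0,0.8,2],[0,0,0]],
  [[0,0.8,2],[0,0,0]],
  [[0,0.8,2],[0,0,0]],
  [[0,0.8,2],[0,0,0]],
  [[0,0.8,2],[0,0,0]],
  [[0,0.8,2],[0,0,0]],
  [[0,0.8,2],[0,0,0]],
  [[0,0.8,2],[0,0,0]],
  [[0,0.8,2],[0,0,0]],
  [[0,0.8,2],[0,0,0]],
  [[0,0.8,2],[0,0,0]],
  [[0,0.8,2],[0,0,0]],
], grip=4, grip_force=45)

```text
time: 7.0
eef_pos: [507.3, -193.2, 48.3]
eef_rot: [0.995, -0.097, 0.0, 0.0]
ft_force: [-1.1, -0.2, 4.9]
opening: 11.4
grip_force: 44.6
```

```bash
python3 - <<'E'
from h import *
b=snap('scene','s5');w=snap('wrist','w5')
s=get_state();print(s['eef_pos'],s['ft_force'],s['wrist_torque'],s['opening'],s['grip_force'])
def crop(i,x,y,w,h,W,H): return cv2.resize(i[y:y+h,x:x+w],(W,H),interpolation=cv2.INTER_CUBIC)
m=np.hstack([crop(b['img'],255,150,60,75,320,400),crop(w['img'],0,0,512,384,480,400)])
cv2.imwrite('pics/m5.png',m[:,:,::-1])
E
```

```text
[ 507.23823079 -193.19106813   48.32929539] [-0.26653302 -0.57495402  5.08063492] [-0.12338196  0.05768044  0.03952073] 11.43614948364701 44.58868682384491
```

Request:
jog_arm([
  [[0,0,-10],[0,0,0]],
  [[0,0,-25],[0,0,0]],
  [[0,0,-45],[0,0,0]],
  [[0,0,-70],[0,0,0]],
  [[0,0,-95],[0,0,0]],
  [[0,0,-115],[0,0,0]],
  [[0,0,-120],[0,0,0]],
  [[0,0,-120],[0,0,0]],
])

```text
time: 7.9
eef_pos: [507.4, -193.2, 168.8]
eef_rot: [0.995, -0.097, 0.001, 0.0]
ft_force: [0.3, 0.6, -1.8]
opening: 11.6
grip_force: 43.9
```

```bash
python3 -c "
from h import *
s=get_state();print(s['eef_pos'],s['opening'],s['grip_force'],s['ft_force'])
print(delta((505,20,168),90))"
```

```text
[ 507.39050009 -193.20785799  168.82255166] 11.642592108022294 43.899850845336914 [ 0.30694642  0.55988865 -1.84135059]
(array([ -43.4, -208.8,    0.7]), array([ 8.000e-02, -4.000e-02, -1.011e+02]))
```

Request:
jog_arm([
  [[-3,-15,0],[0,0,-7]],
  [[-6,-30,0],[0,0,-14]],
  [[-9,-45,0],[0,0,-21]],
  [[-12,-60,0],[0,0,-28]],
  [[-16,-76,0],[0,0,-35]],
  [[-19,-92,0],[0,0,-42]],
  [[-22,-108,0],[0,0,-49]],
  [[-26,-124,0],[0,0,-56]],
  [[-29,-140,0],[0,0,-63]],
  [[-32,-155,0],[0,0,-70]],
  [[-36,-170,0],[0,0,-77]],
  [[-39,-185,0],[0,0,-84]],
  [[-41,-198,0],[0,0,-91]],
  [[-43,-209,0],[0,0,-98]],
  [[-43,-209,0],[0,0,-101]],
  [[-43,-209,0],[0,0,-101]],
])

```text
time: 9.5
eef_pos: [504.3, 20.6, 167.0]
eef_rot: [0.707, 0.707, -0.001, -0.001]
ft_force: [-0.5, 0.2, -1.3]
opening: 11.4
grip_force: 43.9
```

Request:
jog_arm([
  [[0,0,0],[0,0,-8]],
  [[0,0,0],[0,0,-16]],
  [[0,0,0],[0,0,-24]],
  [[0,0,0],[0,0,-32]],
  [[0,0,0],[0,0,-40]],
  [[0,0,0],[0,0,-48]],
  [[0,0,0],[0,0,-56]],
  [[0,0,0],[0,0,-64]],
  [[0,0,0],[0,0,-72]],
  [[0,0,0],[0,0,-80]],
  [[0,0,0],[0,0,-87]],
  [[0,0,0],[0,0,-92]],
  [[0,0,0],[0,0,-92]],
  [[0,0,0],[0,0,-92]],
  [[0,0,0],[0,0,-92]],
])

```text
time: 11.0
eef_pos: [505.0, 20.1, 167.9]
eef_rot: [-0.015, 1.0, 0.0, -0.0]
ft_force: [0.2, -0.3, -1.1]
opening: 11.3
grip_force: 43.9
```

```bash
python3 - <<'E'
from h import *
b=snap('scene','s6');c=snap('side','e6');w=snap('wrist','w6')
s=get_state();print(s['eef_pos'],s['eef_rot'],s['time'],s['opening'],s['grip_force'],proj(b,[501,123,75]),proj(c,[501,123,75]),proj(w,[501,123,75]))
def crop(i,x,y,w,h,W,H): return cv2.resize(i[y:y+h,x:x+w],(W,H),interpolation=cv2.INTER_CUBIC)
m=np.hstack([np.vstack([crop(b['img'],210,210,80,80,300,300),crop(c['img'],220,210,80,80,300,300)]),crop(w['img'],0,0,427,384,500,450)[:,:] if 0 else cv2.copyMakeBorder(crop(w['img'],0,0,512,384,500,375),0,225,0,0,cv2.BORDER_CONSTANT)])
cv2.imwrite('pics/m6.png',m[:,:,::-1])
E
```

```text
[505.11357779  20.20758794 168.12112987] [-1.58721332e-02  9.99874027e-01  7.06946902e-06 -7.08458665e-05] 11.15 11.457619251554922 43.91576170921326 [[241.38483601 257.61555642]] [[248.73152947 258.45483907]] [[377.76306831 185.24382742]]
```

View pics/m6.png

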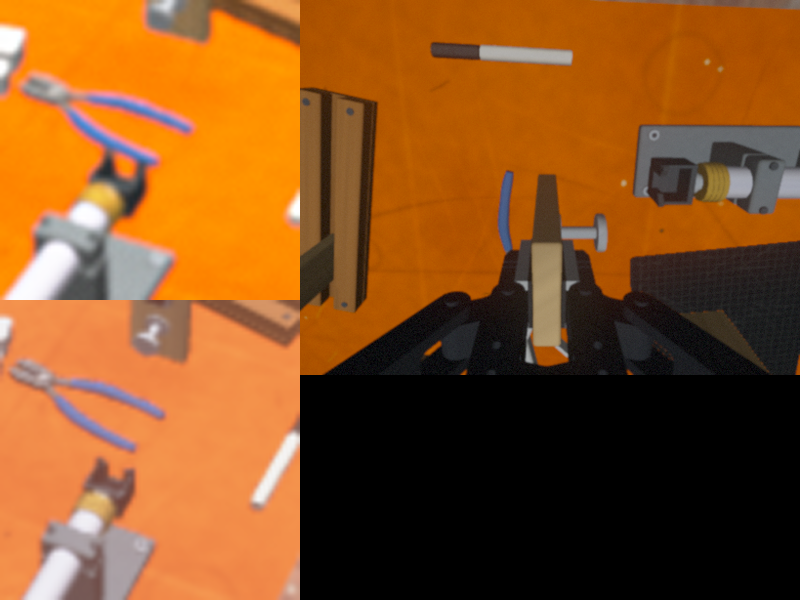

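The wrist view has the stud facing the gauge, with its head centred at (602,233). The grip's box spans (655..697, 158..205), with the slot row at about 180, and the bush is at about (713,182). The left crops show the grip's prongs at (105,155) and (140,165) in the scene, and (100,462) and (132,472) in the side view.

```bash
python3 - <<'E'
from h import *
b=load('s6');c=load('e6');w=load('w6')
W=lambda x,y:((x-300+.5)*1.024-.5,(y+.5)*1.024-.5)
S=lambda x,y:(210+(x+.5)/3.75-.5,210+(y+.5)/3.75-.5);T=lambda x,y:(220+(x+.5)/3.75-.5,210+(y-300+.5)/3.75-.5)
for n,p,z in[('grip L',(655,181),91),('grip R',(697,181),91),('row158',(675,158),91),('row205',(675,205),91),('bush c',(713,182),75),('bush front',(699,182),75),('tube far',(795,183),75),('bolt1',(654,135),12),('platecorner',(639,126),12),('plate edge R',(799,125),12)]:
    print(n,onz(w,W(*p),z).round(1))
for n,p,q in[('prL',S(105,155),T(100,462)),('prR',S(140,165),T(132,472)),('bush',S(100,205),T(97,510))]:
    x,r=tri([(b,p),(c,q)]);print(n,x.round(1),np.round(r,1),onz(b,p,91).round(1),onz(c,q,91).round(1))
A=R.from_quat(w['s']['eef_rot']);P=w['s']['eef_pos']
for t in([0.8,30.5,2.3],[0,33,2.3],[0,28,2.3],[0,30.5,13.3],[0,30.5,-8.7]): q=proj(w,A.apply(t)+P)[0];print(t,(q*.9766+[300,0]).round(1))
for p in((602,233),(535,245),(560,245),(535,344),(560,344)):
    q=A.inv().apply(onz(w,W(*p),P[2]+(-2.3 if p[0]>600 else 57.7))-P);print(p,q.round(1))
print('yaw_y',np.degrees(np.arctan2(*A.apply([0,1,0])[1::-1])))
g=cv2.cvtColor(w['img'],cv2.COLOR_RGB2GRAY)
sub=g[150:222:2,345:420:2];print('\n'.join(' '.join(f'{v:3d}' for v in r) for r in sub))
E
```

```text
grip L [496.6 105.6  91. ]
grip R [495.5 138.7  91. ]
row158 [477.7 118.5  91. ]
row205 [516.3 124.6  91. ]
bush c [500.8 160.3  75. ]
bush front [501.2 148.5  75. ]
tube far [499.5 230.   75. ]
bolt1 [473.  126.3  12. ]
platecorner [464.7 110.3  12. ]
plate edge R [458.4 268.4  12. ]
prL [511.3 120.9  92.8] [1.1 1.1] [513.  120.1  91. ] [511.3 118.5  91. ]
prR [483.7 120.5  94. ] [1.5 1.5] [486.3 118.8  91. ] [483.8 116.8  91. ]
bush [494.8 159.4  84.7] [0.7 0.7] [491.7 165.9  91. ] [492.2 163.3  91. ]
[0.8, 30.5, 2.3] [598.8 228.5]
[0, 33, 2.3] [603.1 229.8]
[0, 28, 2.3] [594.4 229.8]
[0, 30.5, 13.3] [596.  221.8]
[0, 30.5, -8.7] [601.8 238.7]
(602, 233) [-2.1 32.5  2.3]
(535, 245) [ 22.9  -3.9 -57.7]
(560, 245) [ 22.9   5.6 -57.7]
(535, 344) [-24.6  -4.4 -57.7]
(560, 344) [-24.6   6.2 -57.7]
yaw_y 91.79344572202504
 69  86 102 106 108 105 104 108 106 106 104 105 107 106 107 105 103 108 105 106 106 105 106 107 106 107 107 106 106 105 103 105 108 106 109 105 105 102
 69  89 103 104 107 105 109 109 109 106 104 107 105 103 104 106 105 106 106 106 106 106 103 108 105 106 107 109 108 10
[... 4501 characters left out ...]
 105 104 106 107 105 104 106 105 103 103 103 101 104 106 108 110 110 111 111 107 105 101 104
101  98 101  99  98 101 104 105 106 105 104 103 104 106 107 104 107 107 107 106 106 106 105 105 101 104 103 104 105 109 112 107 110 111 107 108 103 101
103  98 102  98 100 102 104 107 104 103 104 103 104 105 105 107 105 108 106 107 109 108 107 104 103 100 105 107 107 108 108 108 109 109 107 105 105 103
 99 100  99 100 103 102 104 107 108 105 103 102 105 107 104 106 105 105 108 109 104 105 105 105 103 104 105 104 105 105 109 110 107 108 109 107 106 102
100  99  99  99 102 102 105 109 107 106 105 102 103 106 104 106 105 105 105 107 107 107 107 105 102 104 105 105 105 109 107 106 108 109 106 107 107 105
```

```bash
python3 - <<'E'
from h import *
print(delta((500.5,91.2,116),182))
w=load('w6');print(onz(w,(363,185),69),onz(w,(401.5,188),91),onz(w,(380,188.5),91))
E
```

```text
(array([ 2.4, 71.1, 52.1]), array([ 0.  , -0.01, -0.18]))
[502.99403785 113.01497305  69.        ] [497.79424641 135.23348381  91.        ] [498.723496   118.69734991  91.        ]
```

Request:
jog_arm([
  [[0,15,0],[0,0,0]],
  [[1,32,0],[0,0,0]],
  [[2,50,0],[0,0,0]],
  [[2.4,64,0],[0,0,0]],
  [[2.4,71,5],[0,0,0]],
  [[2.4,71,20],[0,0,0]],
  [[2.4,71,35],[0,0,0]],
  [[2.4,71,46],[0,0,0]],
  [[2.4,71,52],[0,0,0]],
  [[2.4,71,52],[0,0,0]],
  [[2.4,71,52],[0,0,0]],
])

```text
time: 12.25
eef_pos: [500.6, 91.1, 116.4]
eef_rot: [-0.016, 1.0, 0.0, 0.0]
ft_force: [0.7, 0.3, -0.9]
opening: 11.5
grip_force: 44.1
```

```bash
python3 - <<'E'
from h import *
b=snap('scene','s7');c=snap('side','e7');w=snap('wrist','w7')
s=get_state();print(s['eef_pos'],s['time'],s['ft_force'])
def crop(i,x,y,w,h,W,H): return cv2.resize(i[y:y+h,x:x+w],(W,H),interpolation=cv2.INTER_CUBIC)
g=proj(w,[500.5,122,85])[0].round();print(g)
m=np.vstack([np.hstack([crop(b['img'],215,225,60,45,400,300),crop(c['img'],222,225,60,45,400,300)]),
 np.hstack([crop(w['img'],240,140,120,90,400,300),crop(w['img'],180,120,332,249,400,300)])])
cv2.imwrite('pics/m7.png',m[:,:,::-1])
E
```

```text
[500.85696868  91.11482165 116.74067742] 12.4 [-0.57388146  0.39599362 -1.00392103]
[300. 216.]
```

View pics/m7.png

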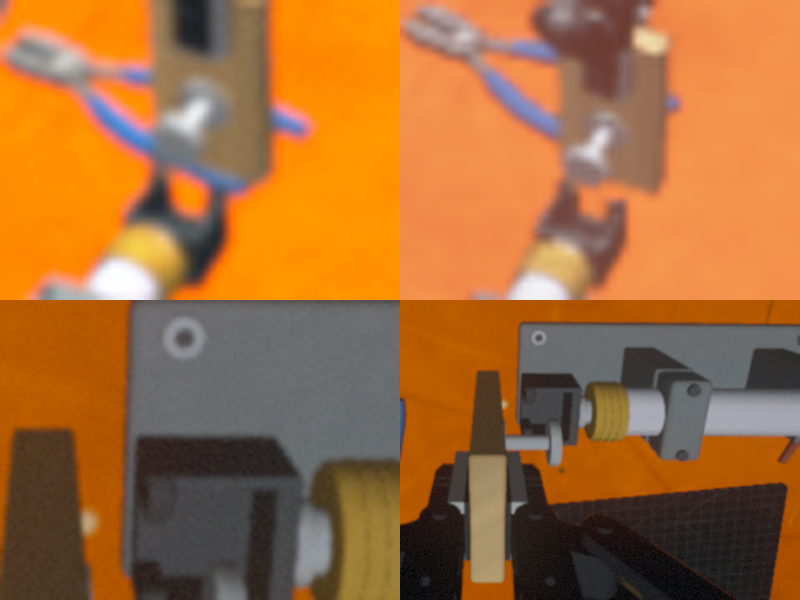

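At hover the head is centred at (555,443) in the lower-right panel, and the bush is centred at (607,411). The head stands above the grip, with its centre at about (178,140) in the scene crop and (585,163) in the side crop. Prongs are at (160,180), (217,195) and (566,188), (617,205).

```bash
python3 - <<'E'
from h import *
b=load('s7');c=load('e7');w=load('w7')
k=400/60
S=lambda x,y:(215+(x+.5)/k-.5,225+(y+.5)/k-.5);T=lambda x,y:(222+(x-400+.5)/k-.5,225+(y+.5)/k-.5)
k2=400/332
W=lambda x,y:(180+(x-400+.5)/k2-.5,120+(y-300+.5)/k2-.5)
k3=400/120
V=lambda x,y:(240+(x+.5)/k3-.5,140+(y-300+.5)/k3-.5)
h=[(b,S(178,138)),(c,T(585,162)),(w,W(555,443))]
print('head',tri(h[:2]),tri(h)); 
p1=tri([(b,S(160,180)),(c,T(566,188))]);p2=tri([(b,S(217,195)),(c,T(617,205))]);print('prongs',p1,p2)
print('bush w',onz(w,W(607,411),75),'tubefar',onz(w,W(760,412),75))
for z in(110,114,118): print(z,onz(w,W(555,443),z))
print('near wall top-left',onz(w,V(138,438),91),'top right back',onz(w,V(275,438),91),'rod ctr',onz(w,V(316,535),75))
print('rod rows',onz(w,V(316,500),75),onz(w,V(316,578),75))
print('plate',onz(w,W(520,324),12),onz(w,W(798,326),12))
P=w['s']['eef_pos'];print(P)
E
```

```text
head (array([502.00007175, 118.0297713 , 112.92167066]), [np.float64(0.44852833087547794), np.float64(0.44852833087535476)]) (array([499.83654284, 122.41340867, 117.86069192]), [np.float64(0.7628891203458077), np.float64(0.7322471210543888), np.float64(0.32683921094895463)])
prongs (array([514.60543427, 111.69928309,  81.93926065]), [np.float64(0.569676675465943), np.float64(0.5696766754659236)]) (array([488.19410142, 113.53280178,  85.66078199]), [np.float64(0.5408022913670256), np.float64(0.5408022913670286)])
bush w [500.60945936 158.60610522  75.        ] tubefar [498.40006421 245.0192519   75.        ]
110 [504.06409253 124.15306996 110.        ]
114 [502.08516291 123.34439567 114.        ]
118 [500.10623329 122.53572138 118.        ]
near wall top-left [475.6145278  108.02182636  91.        ] top right back [474.78819564 132.8076316   91.        ] rod ctr [499.62249821 146.78598227  75.        ]
rod rows [492.1266032  145.93596917  75.        ] [509.06123826 147.85799492  75.        ]
plate [464.2785923  112.46402268  12.        ] [459.06000029 302.10864708  12.        ]
[500.86970726  91.11589039 116.73085104]
```

Request:
jog_arm([
  [[0,0,8],[0,0,0]],
  [[0,0,14],[0,0,0]],
  [[0,0,19],[0,0,0]],
  [[0,0,23],[0,0,0]],
  [[0,0,26],[0,0,0]],
  [[0,0,28],[0,0,0]],
  [[0,0,28],[0,0,0]],
])

```text
time: 13.1
eef_pos: [500.3, 91.1, 88.0]
eef_rot: [-0.017, 1.0, -0.0, -0.0]
ft_force: [-0.4, -0.5, -0.5]
opening: 11.1
grip_force: 44.1
```

Request:
jog_arm([
  [[0,0,3],[0,0,0]],
  [[0,0,6],[0,0,0]],
  [[0,0,8.5],[0,0,0]],
  [[0,0,11],[0,0,0]],
  [[0,0,11],[0,0,0]],
  [[0,0,11],[0,0,0]],
])

```text
time: 13.7
eef_pos: [500.4, 91.1, 77.2]
eef_rot: [-0.017, 1.0, -0.0, -0.0]
ft_force: [0.1, -0.2, -0.9]
opening: 11.4
grip_force: 44.1
```

```bash
python3 - <<'E'
from h import *
b=snap('scene','s8');c=snap('side','e8');w=snap('wrist','w8')
s=get_state();print(s['eef_pos'],s['time'],s['ft_force'],s['wrist_torque'])
def crop(i,x,y,w,h,W,H): return cv2.resize(i[y:y+h,x:x+w],(W,H),interpolation=cv2.INTER_CUBIC)
m=np.vstack([np.hstack([crop(b['img'],215,225,60,45,400,300),crop(c['img'],222,225,60,45,400,300)]),
 np.hstack([crop(w['img'],260,180,120,90,400,300),crop(w['img'],180,120,332,249,400,300)])])
cv2.imwrite('pics/m8.png',m[:,:,::-1])
E
```

```text
[500.48869189  91.13429595  77.28665689] 13.85 [ 0.10132392  0.03088874 -0.66456613] [ 0.07147131  0.03595409 -0.02221772]
```

View pics/m8.png

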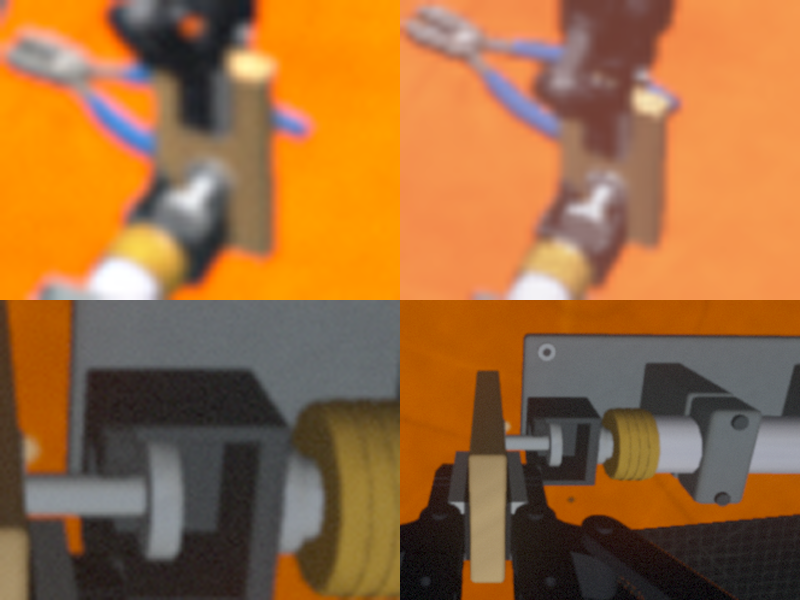

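The head sits in the pocket, in line with the rod: head at (165,500), rod centred at about (305,504) in the lower-left crop, and the neck passes through the slot with no contact force. Now I'll draw it out slowly.

Request:
jog_arm([
  [[0,-1,0],[0,0,0]],
  [[0,-3,0],[0,0,0]],
  [[0,-5,0],[0,0,0]],
  [[0,-8,0],[0,0,0]],
  [[0,-11,0],[0,0,0]],
  [[0,-14,0],[0,0,0]],
  [[0,-17,0],[0,0,0]],
  [[0,-20,0],[0,0,0]],
  [[0,-23,0],[0,0,0]],
  [[0,-26,0],[0,0,0]],
  [[0,-28.5,0],[0,0,0]],
  [[0,-30,0],[0,0,0]],
  [[0,-30,0],[0,0,0]],
  [[0,-30,0],[0,0,0]],
])

```text
time: 15.25
eef_pos: [501.4, 61.1, 77.2]
eef_rot: [-0.017, 1.0, 0.0, -0.0]
ft_force: [-1.1, 4.0, 0.6]
opening: 11.2
grip_force: 44.1
```

```bash
python3 - <<'E'
from h import *
w=snap('wrist','w9');snap('scene','s9');F=[]
for i in range(5): s=get_state();F.append(s['ft_force']);snapshot('scene')
print(s['eef_pos'],s['time'],np.mean(F,0),s['wrist_torque'],s['opening'])
a=load('w8')['img'];b=w['img']
def m(x,y,W,H):
    t=a[y:y+H,x:x+W];r=cv2.matchTemplate(b,t,cv2.TM_CCOEFF_NORMED);_,v,_,l=cv2.minMaxLoc(r);return l[0]-x,l[1]-y,round(v,3)
# w8 crop origin (260,180) scale 3.33
print('grip top',m(284,198,62,24),'grip back wall',m(325,212,22,35),'bush',m(350,208,28,50),'clamp',m(420,195,70,100))
E
```

```text
[501.36747342  61.21312691  77.18889398] 15.55 [-1.39496642  3.50480616 -0.70501674] [0.87608756 0.31869923 0.09972428] 11.121605961841256
grip top (7, 0, 0.78) grip back wall (7, 0, 0.979) bush (56, 0, 0.921) clamp (-115, -3, 0.596)
```

Request:
jog_arm([
  [[0,-1.5,0],[0,0,0]],
  [[0,-4,0],[0,0,0]],
  [[0,-6.5,0],[0,0,0]],
  [[0,-9,0],[0,0,0]],
  [[0,-11.5,0],[0,0,0]],
  [[0,-14,0],[0,0,0]],
  [[0,-16,0],[0,0,0]],
  [[0,-17.5,0],[0,0,0]],
  [[0,-18,0],[0,0,0]],
  [[0,-18,0],[0,0,0]],
  [[0,-18,0],[0,0,0]],
])

```text
time: 16.7
eef_pos: [501.9, 43.0, 77.2]
eef_rot: [-0.016, 1.0, 0.0, -0.0]
ft_force: [-2.1, 5.1, 0.3]
opening: 11.3
grip_force: 44.1
```

```bash
python3 - <<'E'
from h import *
w=snap('wrist','w10');b=snap('scene','s10');c=snap('side','e10');F=[]
for i in range(6): s=get_state();F.append(s['ft_force']);snapshot('scene')
print(s['eef_pos'],s['time'],np.mean(F,0),s['opening'],s['grip_force'])
a=load('w8')['img'];i2=w['img']
def m(x,y,W,H):
    t=a[y:y+H,x:x+W];r=cv2.matchTemplate(i2,t,cv2.TM_CCOEFF_NORMED);_,v,_,l=cv2.minMaxLoc(r);return l[0]-x,l[1]-y,round(v,3)
print(m(325,212,22,35),m(350,208,28,50))
def crop(i,x,y,w,h,W,H): return cv2.resize(i[y:y+h,x:x+w],(W,H),interpolation=cv2.INTER_CUBIC)
q=np.vstack([crop(w['img'],280,180,200,75,800,300),np.hstack([crop(b['img'],215,225,60,45,400,300),crop(c['img'],222,225,60,45,400,300)])])
cv2.imwrite('pics/m10.png',q[:,:,::-1])
E
```

```text
[501.84391738  42.98312311  77.14440994] 17.1 [-2.5760165   5.10229916 -0.60399236] 11.105010429026981 44.1275417804718
(7, 0, 0.976) (85, 0, 0.763)
```

View pics/m10.png

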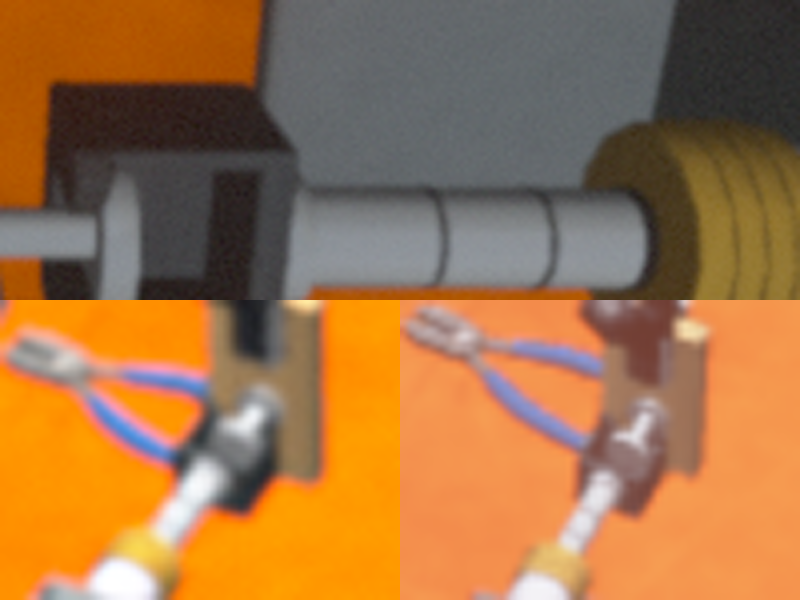

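Both fine lines are out, at columns 441 and 551 in the top panel. The dark ring is just emerging at the mouth (col ~648), so the rod is drawn about 43.5 mm. I'll trim about 1 mm more, ease the small sideways force, and hand in.

Request:
jog_arm([
  [[0.5,-0.5,0],[0,0,0]],
  [[1,-1,0],[0,0,0]],
  [[1,-1,0],[0,0,0]],
  [[1,-1,0],[0,0,0]],
  [[1,-1,0],[0,0,0]],
  [[1,-1,0],[0,0,0]],
  [[1,-1,0],[0,0,0]],
])

```text
time: 17.85
eef_pos: [501.7, 42.0, 77.3]
eef_rot: [-0.016, 1.0, 0.0, 0.001]
ft_force: [1.5, 5.7, -2.3]
opening: 11.6
grip_force: 43.9
```

```bash
python3 - <<'E'
from h import *
F=[]
for i in range(6): s=get_state();F.append(s['ft_force']);snapshot('scene')
print(s['eef_pos'],np.mean(F,0),s['grip_force'])
if np.mean(F,0)[1]>3.5: print(job.hand_in())
E
```

```text
[501.66742585  41.96465574  77.2673343 ] [ 1.05540789  5.03073399 -2.6818441 ] 43.85474145412445
the job is handed in; nothing more can be done
None
```

I handed the job in with the stud's head holding the rod out by an estimated 44–45 mm (mark at 45 mm) at about 5 N, the board held upright and only by the gripper; the hand-in gave no verdict, and before the good grasp the fingers once closed on top of the stud board because the fingertips stood higher than I assumed, which I corrected.

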